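# Make up two joinery kits from the bench stock

## Robot

A 6-joint arm with a two-finger parallel gripper is mounted at the origin on the work surface. World frame = base frame: x ahead of the robot, y to its left, z up, the work surface at z = 0. Lengths are in m, angles in degrees, forces in N, time in s.
With the tool pointing down it reaches from about 0.3 to 0.875 m from the base axis. Payload 4.2 kg.
Tool frame: the origin (TCP) lies on the centre line of the jaws, within the pads' length; the fingertips stand 22 mm ahead of it and the grasp point (between the pads) lies 3 mm ahead of it; z points along the fingers, y is the line along which they close (so a half turn about z gives the same grasp; the last joint's range is limited). The gripper opens to 85 mm and grips with 20 to 120 N. Pads are 22 mm wide; open, the fingers measure 114 mm over their backs; the gripper's body (76 mm by 85 mm) begins 54 mm behind the grasp point. The pads swing forward as they close: fully open they stand 13 mm farther back than shut.
Start: joints at [68.698, 18.312, 89.639, -0, 72.044, -1.146], TCP at [0.198, 0.54, 0.253] pointing down, gripper open.
Joint ranges: [-177.97, 177.97], [-48.28, 115.42], [12.27, 149.76], [-77.06, 257.06], [2.81, 150.46], [-146.56, 146.56]. Speed limits (degrees/s): [147.25, 147.25, 180, 180, 180, 180].

## Interface

Orientations are given as a 3x3 rotation matrix whose columns are the frame's x, y, z axes.
In Python, from workcell import r gives the robot as it stands. Calls block until the motion is done:
- r.reach(position, orientation): joint-space move of the TCP to a pose.
- r.movel(position, rotation=None, v=0.15): straight line of the TCP; rotation=None keeps the orientation; v is the mean speed in m/s.
- r.set_joints(angles): joint-space move.
- r.move_gripper(opening, strength=None): finger opening in m; strength is the grip in N (None keeps the last); returns when the fingers have stopped.
- r.sleep(seconds).
- r.inverse_kinematics(position, orientation): joint angles nearest the present ones, or None.
- r.get_obs(): the state.
- r.read_camera(name): name is "side" or "top"; returns a dict with "image" (400x640x3 uint8, red, green, blue), "K" (3x3 intrinsics, pixels), "k1" (the pictures are not rectified: a ray, as slopes to the right and down, at radius r is drawn at 1 + k1 r^2 times it, then the intrinsics apply), "R" (3x3) and "t" (3): a world point X has camera coordinates R X + t. Camera axes: x right, y down, z forward; pixel columns grow to the right and rows downward; lengths in m; the calibration is good to about 2 mm. A picture is of the moment at which its call begins. There is no depth.
A pose or a line that the arm cannot do raises r.MotionError and nothing moves.
- r.sign_off(): hands the job in; it is judged then, once.
The state is a dict: "time": time; "qpos": joint angles; "joint_velocities": joint speeds; "tau": joint torques, N m; "ee_pos": TCP position; "orientation": TCP orientation; "contact_force": force on the tool from outside, world axes, zero at the start; "torque": the same for the moment, N m; "gripper_width": finger opening in m; "gripper_force": force on a finger pad.
Only numpy, scipy, OpenCV 4.12 (cv2) and the standard library are available. Lean on these libraries where they do the work, as an engineer would, in place of code of your own. Each camera call takes 0.05 s, during which the arm holds its last target. There are 200 camera calls.

## Task

Make up the two kits from the stock on the bench: the blue tray gets the pale rail, the white glue bottle and the amber jar; the green tray gets the dark rail and the steel tin. Lay each rail lengthwise in its tray's long bay, flat on the floor and the same way up as it lies now, and stand each round container upright on the floor of a square bay, one to a bay (either square bay will do). Leave the red rail where it lies, and let go of everything.

Things in the scene. Friction and masses are not known exactly. Their poses are not given: they have to be found in the camera images.
- tray_blue: Blue painted kit tray, fixed to the bench, 122 mm (its x) by 142 mm (its y), rim 16 mm high, floor 4 mm thick, walls and dividers 4 mm thick and as high as the rim. Origin: centre of the underside, at bench height; z up. One long bay on the -x side (52 mm in x, 134 mm in y, centre at x -31, y 0 mm) and on the +x side two square bays side by side (58 mm in x, 65 mm in y, centres at x +28, y +34.5 and -34.5 mm).
- tray_green: Green painted kit tray, fixed to the bench, 122 mm (its x) by 142 mm (its y), rim 16 mm high, floor 4 mm thick, walls and dividers 4 mm thick and as high as the rim. Origin: centre of the underside, at bench height; z up. One long bay on the -x side (52 mm in x, 134 mm in y, centre at x -31, y 0 mm) and on the +x side two square bays side by side (58 mm in x, 65 mm in y, centres at x +28, y +34.5 and -34.5 mm).
- rail_pale: Pale beech tenoned rail, 110 mm long over all: a middle 80 mm long, 28 mm wide and 32 mm high, with a thinner tenon (12 mm wide, 15 mm long, its underside 5 mm up) at each end. About 70 g. Lies on the bench. Origin: centre of the middle part's underside; x along the length, y across the width, z up.
- rail_dark: Dark brown walnut tenoned rail, 110 mm long over all: a middle 80 mm long, 28 mm wide and 32 mm high, with a thinner tenon (12 mm wide, 15 mm long, its underside 5 mm up) at each end. About 70 g. Lies on the bench. Origin: centre of the middle part's underside; x along the length, y across the width, z up.
- rail_red: Red-painted tenoned rail, 110 mm long over all: a middle 80 mm long, 28 mm wide and 32 mm high, with a thinner tenon (12 mm wide, 15 mm long, its underside 5 mm up) at each end. About 70 g. Lies on the bench. Origin: centre of the middle part's underside; x along the length, y across the width, z up. Not part of either kit.
- glue: White glue bottle with an orange nozzle, 42 mm diameter up to 62 mm, then a shoulder and nozzle to 80 mm in all. About 120 g. Stands upright, origin at the centre of its underside, z up.
- tin: Closed steel tin with a brass-coloured lid, a plain cylinder 42 mm in diameter, 72 mm high. About 180 g. Stands upright, origin at the centre of its underside, z up.
- jar: Amber jar with a black lid, a plain cylinder 42 mm in diameter, 72 mm high. About 150 g. Stands upright, origin at the centre of its underside, z up.
Things that resemble listed ones, but are neither listed nor needed, are in the scene too. Of the things that look like the tray_blue, the largest one is meant.

How it is judged (in metres and radians):
At the end, for the whole second after the job is handed in: Each thing on the floor of its own tray, within 4 mm in height and 0.12 rad of upright, released, at rest: rails within 13 mm across, 14 mm along, 0.25 rad of the long bay's centre line; containers within 11 mm (tray x), 14 mm (tray y) of a square bay's centre; red rail moved under 30 mm (x of rail_pale in the frame of tray_blue between -0.044 and -0.018 m and y of rail_pale in the frame of tray_blue between -0.014 and 0.014 m and z of rail_pale in the frame of tray_blue between 0.001 and 0.008 m and angle between each of rail_pale, rail_dark, glue, jar, tin's own z axis and vertical below 0.12 rad and linear speed of each of rail_pale, rail_dark, glue, jar, tin below 0.02 m/s and angular speed of each of rail_pale, rail_dark, glue, jar, tin below 0.2 rad/s and angle between the x axis of rail_pale and the y axis of tray_blue, either way round below 0.25 rad and x of rail_dark in the frame of tray_green between -0.044 and -0.018 m and y of rail_dark in the frame of tray_green between -0.014 and 0.014 m and z of rail_dark in the frame of tray_green between 0.001 and 0.008 m and angle between the x axis of rail_dark and the y axis of tray_green, either way round below 0.25 rad and x of glue in the frame of tray_blue between 0.017 and 0.039 m and z of glue in the frame of tray_blue between 0.001 and 0.008 m and (y of glue in the frame of tray_blue between 0.0205 and 0.0485 m or y of glue in the frame of tray_blue between -0.0485 and -0.0205 m) and x of jar in the frame of tray_blue between 0.017 and 0.039 m and z of jar in the frame of tray_blue between 0.001 and 0.008 m and (y of jar in the frame of tray_blue between 0.0205 and 0.0485 m or y of jar in the frame of tray_blue between -0.0485 and -0.0205 m) and x of tin in the frame of tray_green between 0.017 and 0.039 m and z of tin in the frame of tray_green between 0.001 and 0.008 m and (y of tin in the frame of tray_green between 0.0205 and 0.0485 m or y of tin in the frame of tray_green between -0.0485 and -0.0205 m) and distance of rail_red from where it was at the start of the episode below 0.03 m); the robot touches nothing.
It fails at once if the red rail is moved more than 30 mm (distance of rail_red from where it was at the start of the episode above 0.03 m).
It also fails if it takes over 115 s, if anything falls off the work surface, if the arm or the gripper's body presses on something with over 40 N, if the wrist force passes 120 N, or if a joint passes its speed limit or range.

## Working session

There is one attempt and no reset: what is moved stays moved. The work goes in short steps, each a Python script; the robot and the scene stay as the last script left them, time stands still between calls to the robot, and variables do not carry over. Pictures are saved under pics/ and viewed, at most 14 in all, crops included, and the job is handed in when it is done.

```bash
mkdir -p pics; python3 - <<'E'
from workcell import r
import cv2,numpy as np,pickle
d={}
for n in("top","side"):
    c=r.read_camera(n);d[n]=c
    cv2.imwrite(f"pics/{n}0.png",c["image"][:,:,::-1]);print(n,c["K"].tolist(),c["k1"],np.round(c["R"],3).tolist(),c["t"])
pickle.dump(d,open("c0.pkl","wb"));print(r.get_obs()["time"])
E
```

```text
top [[399.6711102824512, 0.0, 323.5362813386304], [0.0, 399.6711102824512, 195.32848456781298], [0.0, 0.0, 1.0]] 0.009265721491703727 [[-0.012, -1.0, 0.015], [-0.996, 0.011, -0.093], [0.093, -0.016, -0.996]] [-0.03121789  0.44446904  0.90405744]
side [[504.00241547216086, 0.0, 320.30201643876114], [0.0, 504.00241547216086, 197.24630598936542], [0.0, 0.0, 1.0]] -0.08988844122312817 [[0.93, -0.366, 0.02], [-0.263, -0.704, -0.66], [0.255, 0.609, -0.751]] [-0.44445412  0.09233288  1.29616656]
0.1
```

View pics/top0.png

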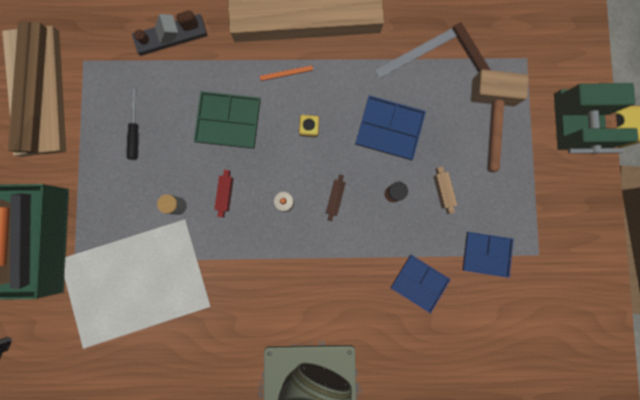

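View pics/side0.png

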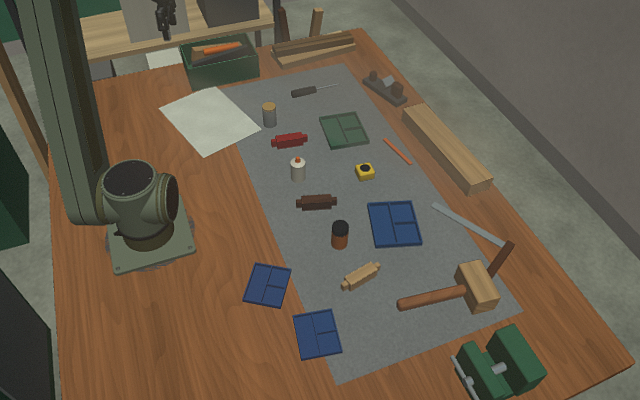

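Candidates (top view):
- **Blue trays:** (390,127), (488,254) and (420,283). The largest, (390,127), is meant.
- **Green tray:** (228,120) only. The toolbox at (30,240) is also green.
- **Rails:** pale (446,190), dark (336,198), red (223,193), which stays put.
- **Round things:** tin (167,205), glue (283,201), jar (397,191). The yellow tape at (309,125) is not wanted.

Next I measure these and check the choice in one crop.

```bash
cat >vis.py <<'E'
import cv2,numpy as np
def ray(c,uv,z):
    """world points of pixels uv on the plane at height z"""
    K=c["K"];m=(np.asarray(uv,float).reshape(-1,2)-K[:2,2])/[K[0,0],K[1,1]]
    s=m.copy()
    for _ in range(10): s=m/(1+c["k1"]*(s**2).sum(1,keepdims=True))
    d=np.c_[s,np.ones(len(s))]@c["R"]; C=-c["R"].T@c["t"]
    return C+d*((z-C[2])/d[:,2])[:,None]
def blob(c,seed,tol,box):
    """largest blob near seed with colour within tol (Lab) of the seed's"""
    lab=cv2.cvtColor(c["image"],cv2.COLOR_RGB2LAB).astype(float)
    u,v=seed;ref=np.median(lab[v-2:v+3,u-2:u+3].reshape(-1,3),0)
    w=np.array([.5,1,1]);m=(np.linalg.norm((lab-ref)*w,axis=2)<tol).astype(np.uint8)
    k=np.zeros_like(m);k[v-box:v+box,u-box:u+box]=1;m*=k
    if box>35: m=cv2.morphologyEx(m,cv2.MORPH_CLOSE,np.ones((5,5),np.uint8))
    n,l,st,ce=cv2.connectedComponentsWithStats(m)
    i=1+np.argmax(st[1:,4]);return (l==i).astype(np.uint8)
def rect(c,m,z):
    """centre, sides (mm) and angle of long side of the mask on plane z"""
    p=ray(c,cv2.findNonZero(m).reshape(-1,2),z)[:,:2]
    (x,y),(a,b),t=cv2.minAreaRect((p*1000).astype(np.float32))
    if b>a:a,b,t=b,a,t+90
    return np.array([x,y]),(a,b),(t+90)%180-90,p.mean(0)*1000
E
cat >m.py <<'E'
import pickle,numpy as np,cv2
from vis import *
d=pickle.load(open("c0.pkl","rb"));c=d["top"];o=c["image"].copy()
print("cam",-c["R"].T@c["t"],-d["side"]["R"].T@d["side"]["t"])
for n,s,tol,box,z in [("blue",(385,135),14,48,.016),("b2",(488,262),14,35,.016),("b3",(415,287),14,35,.016),("green",(220,128),11,48,.016),
  ("pale",(446,190),22,32,.032),("dark",(336,198),10,32,.032),("red",(223,193),22,32,.032),
  ("tin",(165,204),14,16,.072),("jar",(398,191),9,16,.072),("glue",(288,203),14,16,.062),("nozzle",(283,202),22,7,.08)]:
    m=blob(c,s,tol,box);C,ab,t,me=rect(c,m,z)
    print(n,"rect",C.round(1),"size",np.round(ab,1),"ang %.1f"%t,"mean",me.round(1),"r %.0f"%np.hypot(*C),m.sum())
    cs,_=cv2.findContours(m,0,2);cv2.drawContours(o,cs,-1,(255,255,0) if n!="tin" else (255,0,0),1)
cv2.imwrite("pics/crop1.png",cv2.resize(o[80:315,140:520],None,fx=2.1,fy=2.1,interpolation=0)[:,:,::-1])
E
python3 m.py
```

```text
cam [ 0.35788691 -0.02188765  0.94195808] [ 0.1066894  -0.88676164  1.04325632]
blue rect [ 605.6 -196.9] size [141.1 122.5] ang 73.5 mean [ 605.3 -196.9] r 637 3005
b2 rect [ 304.5 -414.1] size [105.6  89.3] ang 80.7 mean [ 304.6 -413.2] r 514 1743
b3 rect [ 240.3 -255. ] size [104.7  89.5] ang 57.0 mean [ 240.  -254.9] r 350 1805
green rect [627.5 189.2] size [143.4 123.2] ang 83.4 mean [627.4 189.5] r 655 3098
pale rect [ 453.7 -320.2] size [113.5  31.3] ang 13.0 mean [ 453.5 -320. ] r 555 569
dark rect [438.5 -63.1] size [107.   25.4] ang -15.3 mean [438.6 -63. ] r 443 437
red rect [451.3 193.6] size [107.   29.4] ang -7.5 mean [451.  193.3] r 491 525
tin rect [425.3 305.8] size [38.8 36.9] ang 89.4 mean [425.4 305.3] r 524 272
jar rect [ 445.2 -194. ] size [50.5 38.2] ang -65.1 mean [ 446.8 -197.3] r 486 292
glue rect [429.2  53.2] size [38.9 37.6] ang -45.2 mean [429.4  53.3] r 433 208
nozzle rect [427.2  52.3] size [13.  12.9] ang -0.2 mean [427.8  52.5] r 430 39
```

View pics/crop1.png

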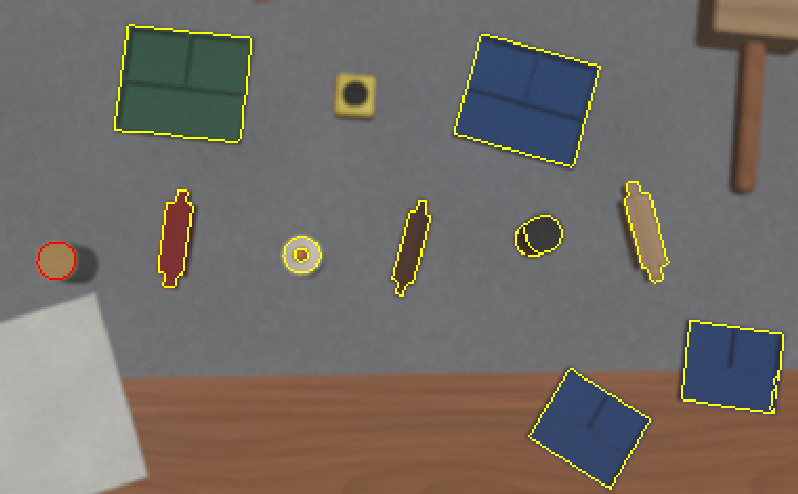

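The crop confirms it. The outlined large blue tray, crop (527,100), measures 141x122 mm; the small ones are 105x89. Both kit trays have the long bay on the robot side and the square bays farther out. Rail, tin and glue outlines fit. The jar blob also takes in the jar's side, so I use the lid's centre at px (399,191.4). I start with the dark rail.

```bash
cat >arm.py <<'E'
import numpy as np
from workcell import r
T={"blue":((.6056,-.1969),-16.5),"green":((.6275,.1892),-6.6)}
def bay(tray,x,y):
    (cx,cy),a=T[tray];a=np.radians(a);c,s=np.cos(a),np.sin(a)
    return np.array([cx+c*x-s*y,cy+s*x+c*y])
def down(a):
    a=np.radians(a);y=np.array([np.cos(a),np.sin(a),0]);z=np.array([0,0,-1.]);return np.c_[np.cross(y,z),y,z]
def q6(p,z,a):
    q=r.inverse_kinematics([*p,z],down(a));return 999 if q is None else abs(q[5])
def st(s):
    o=r.get_obs();print(s,"t%.1f"%o["time"],"w%.4f"%o["gripper_width"],"gf%.1f"%o["gripper_force"],"F",np.round(o["contact_force"],1),"q6 %.0f"%o["qpos"][5],np.round(o["ee_pos"],4))
def pick_place(p,a,q,da,zg,opn,grip,rel,up=.10,drop=.0012):
    """grasp at p with jaws along angle a, place at q with the jaws turned by da; zg = TCP height on the bench"""
    a=min((a,a+180,a-180),key=lambda k:max(q6(p,zg+up,k),q6(q,zg+up,k+da)))
    r.move_gripper(opn,grip);r.reach([*p,zg+up],down(a))
    r.movel([*p,zg],v=.1);r.move_gripper(0,grip);st("grip")
    r.movel([*p,zg+up],v=.2);st("lift")
    r.movel([*q,zg+up],down(a+da),v=.2)
    r.movel([*q,zg+.016],v=.15);r.movel([*q,zg+.004+drop],v=.04);st("down")
    r.move_gripper(rel);r.sleep(.2);r.movel([*q,zg+up],v=.2);st("done")
E
python3 - <<'E'
from arm import *
pick_place((.4385,-.0632),-15.3+90,bay("green",-.031,0),83.4+15.3-180,.036,.05,40,.04)
E
```

```text
grip t4.4 w0.0275 gf40.8 F [-0.1  0.7  5.4] q6 -84 [ 0.439  -0.0633  0.0367]
lift t5.0 w0.0269 gf40.1 F [-0.9  0.8 -0.7] q6 -84 [ 0.4377 -0.0631  0.1352]
down t7.9 w0.0275 gf40.2 F [-0.2 -0.4 -0.2] q6 23 [0.5966 0.1927 0.0412]
done t9.0 w0.0400 gf0.0 F [-0.2  0.1 -1. ] q6 23 [0.596  0.1926 0.1352]
```

```bash
python3 - <<'E'
from arm import *
from vis import *
pick_place((.4537,-.3210),13+90,bay("blue",-.031,0),73.5-13,.036,.05,40,.04)
r.reach([.4253,.3055,.2],down(83.4-90)) 
c=r.read_camera("top")
cv2.imwrite("pics/t2.png",cv2.resize(c["image"][60:260,130:530],None,fx=2,fy=2)[:,:,::-1])
print(ray(c,[399,191.4],.072))
E
```

```text
grip t12.7 w0.0271 gf40.9 F [-0.4 -0.7  4.8] q6 41 [ 0.4541 -0.3213  0.0368]
lift t13.3 w0.0268 gf40.3 F [-0.3 -0.1 -1.5] q6 41 [ 0.4529 -0.3205  0.135 ]
down t15.7 w0.0268 gf40.3 F [ 0.7  0.7 -0.6] q6 -3 [ 0.5758 -0.188   0.0412]
done t16.8 w0.0399 gf0.0 F [ 0.3  0.4 -0.3] q6 -3 [ 0.5752 -0.1879  0.1353]
[[ 0.44614251 -0.20126411  0.072     ]]
```

View pics/t2.png

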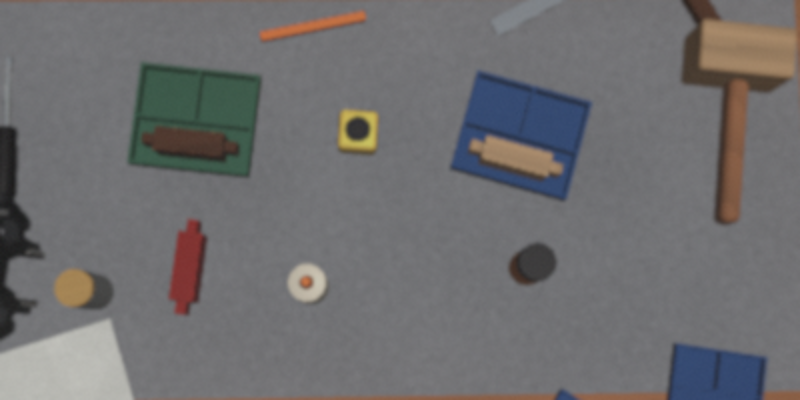

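Both rails lie in their long bays, at crop (190,143) and (517,156). The red rail at (187,267) is untouched. The containers are next.

```bash
python3 - <<'E'
from arm import *
from vis import *
pick_place((.4253,.3055),-6.6,bay("green",.028,.0345),0,.052,.075,50,.056)
pick_place((.4285,.0529),-16.5,bay("blue",.028,.0345),0,.049,.075,50,.056)
pick_place((.4461,-.2005),-16.5,bay("blue",.028,-.0345),0,.052,.075,50,.056)
r.reach([.40,.40,.25],down(0)) 
for n in("top","side"):
    c=r.read_camera(n);i=c["image"][60:260,130:530] if n=="top" else c["image"][80:280,200:560]
    cv2.imwrite(f"pics/{n}3.png",cv2.resize(i,None,fx=2,fy=2)[:,:,::-1])
E
```

```text
grip t21.0 w0.0413 gf50.5 F [-1.   0.   5.3] q6 41 [0.4256 0.3057 0.0527]
lift t21.6 w0.0411 gf50.6 F [-0.9 -0.4 -1.8] q6 41 [0.4245 0.3049 0.1509]
down t24.2 w0.0409 gf50.6 F [ 0.4 -0.2 -1.5] q6 24 [0.6592 0.2202 0.0572]
done t25.3 w0.0558 gf0.0 F [-0.4  0.6 -1.2] q6 24 [0.6586 0.22   0.1511]
grip t28.3 w0.0407 gf50.6 F [-0.5  0.3  5.4] q6 22 [0.4289 0.0529 0.0497]
lift t28.9 w0.0409 gf50.5 F [-0.8 -0.4 -2.2] q6 22 [0.4276 0.0528 0.1482]
down t31.7 w0.0411 gf50.5 F [ 0.1  0.4 -0.6] q6 1 [ 0.6422 -0.1718  0.0542]
done t32.9 w0.0558 gf0.0 F [-0.5  0.2 -0.3] q6 1 [ 0.6416 -0.1716  0.1481]
grip t35.5 w0.0410 gf50.3 F [0.4 0.1 6.3] q6 -9 [ 0.4466 -0.2008  0.0527]
lift t36.2 w0.0408 gf50.7 F [-1.1 -0.1 -1.4] q6 -9 [ 0.4451 -0.2     0.1509]
down t38.4 w0.0411 gf51.0 F [ 0.2  0.1 -2. ] q6 -5 [ 0.6226 -0.2379  0.0571]
done t39.5 w0.0561 gf0.0 F [ 0.   0.3 -0.6] q6 -5 [ 0.622  -0.2377  0.1511]
```

View pics/top3.png

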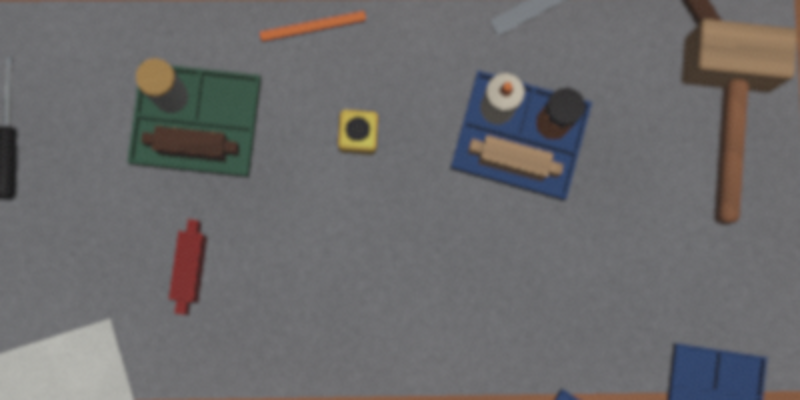

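View pics/side3.png

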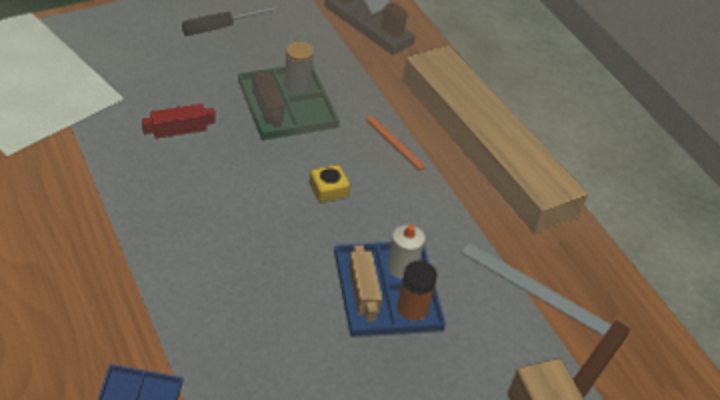

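All five stand or lie in their bays: tin top at (155,77), glue (506,92), jar (566,107) in the top view, and the side view agrees. One numeric check in the tray frames follows, then I hand in.

```bash
python3 - <<'E'
from arm import *
from vis import *
c=r.read_camera("top")
g=lambda u,v:(130+u//2,60+v//2)
bad=False
for n,t,s,tol,box,z in [("tin","green",g(155,77),14,16,.076),("glue","blue",g(496,96),14,16,.066),("jar","blue",g(566,105),9,12,.076),
  ("pale","blue",g(517,156),22,32,.036),("dark","green",g(190,143),12,32,.036)]:
    C,ab,a,me=rect(c,blob(c,s,tol,box),z);(cx,cy),y=T[t];k=np.radians(y);d=C-np.array([cx,cy])*1000
    L=np.array([[np.cos(k),np.sin(k)],[-np.sin(k),np.cos(k)]])@d
    print(n,L.round(1),np.round(ab,1),"rel ang %.1f"%(a-y))
E
```

```text
tin [27.1 34.1] [38.6 37.6] rel ang 51.0
glue [27.8 35.4] [39.3 38.3] rel ang -11.2
jar [ 23.9 -32.3] [43.9 39.6] rel ang -15.8
pale [-31.9   1.5] [108.1  28.8] rel ang 90.1
dark [-32.6  -3.2] [109.4  29.3] rel ang 89.9
```

All are well within tolerance. The jar's blob includes some of its side, so its offset is overstated.

```bash
python3 -c "
from workcell import r
print(r.sign_off(), r.get_obs()['time'])"
```

```text
the job is handed in; nothing more can be done
the job is handed in; nothing more can be done
```

Both kits are made up and the job is handed in. All five items measured well within tolerance in their bays, the red rail was left alone and everything was released, using about 40 s of the 115 s; the hand-in returned no verdict.

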